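# Set the toe-rest collar of the boot-painting stand with a height gauge

## Robot

A 6-joint arm with a two-finger parallel gripper is mounted at the origin on the work surface. World frame = base frame: x ahead of the robot, y to its left, z up, the work surface at z = 0. Lengths are in mm, angles in rad, forces in N, time in s.
With the tool pointing down it reaches from about 350 to 975 mm from the base axis. Payload 7.1 kg.
Tool frame: the origin (TCP) lies on the front face of the gripper's body, between the roots of the fingers; the fingertips stand 80 mm ahead of it and the grasp point (between the pads) lies 61 mm ahead of it; z points along the fingers, y is the line along which they close (so a half turn about z gives the same grasp; the last joint's range is limited). The gripper opens to 88 mm and grips with 3 to 60 N. Pads are 20 mm wide; open, the fingers measure 115 mm over their backs; the gripper's body (75 mm by 178 mm) begins 61 mm behind the grasp point.
Start: joints at [1.172, 0.423, 1.63, -0, 1.089, -0.019], TCP at [231.677, 580.458, 302.675] pointing down, gripper open.
Joint ranges: [-3, 3], [-0.9, 2.11], [0.09, 2.58], [-1.31, 4.45], [0.11, 2.69], [-2.54, 2.54]. Speed limits (rad/s): [2.39, 2.39, 3.01, 3.14, 3.14, 3.14].

## Interface

Orientations are given as a rotation vector (axis times angle).
In Python, from workcell import readout, vision, close_job gives the robot as it stands.
- The arm moves only by the tool servo_tool, never from a script. Its argument "plan" is a list that holds one entry, the list of rows, each a list of 7 numbers: the gripper command: -1 is fully open, 1 is shut, values between are in proportion, then the shift along the world's x, y, z in units of 40 mm (1.0 is 40 mm), then the turn, a rotation vector about the world's x, y, z in units of 5 degrees (1.0 is 5 degrees). A call has 1 to 5 rows; each row shifts and turns the commanded pose from where the row before left it; what a row does not reach is not made up. A row lasts 1/12 s, in which the tool goes at most 41.7 mm and 7.16 degrees, less where a joint would pass 70% of its speed; a pose out of reach is approached as far as the arm can. A call is refused whole if a number of a shift passes 1 or a number of a turn 1, either way. A call with a gripper value outside its range is refused whole. The fingers move at their own pace and stop on an object; the grip force is fixed at half the most. Time passes only in rows, so rows that do not move let the fingers close. It gives the time, the measured TCP pose, the force, the opening and the grip force at its end, in the units of the state.
- readout.get_obs(): the state, without advancing time (a new reading comes with each control period).
- vision.get_image(name): name is "scene" or "top" or "wrist"; returns the picture (400x640x3 uint8, red, green, blue); there is no depth.
- vision.camera_params(name): a dict with "fx", "fy", "cx", "cy" (pixels), "rvec" (rotation vector, rad) and "tvec" (3), from world to camera coordinates, as OpenCV has them; the wrist camera has in their place "hand_eye" (4x4, takes a point from camera to tool coordinates, whose origin is the TCP and whose axes are the flange's). Camera axes: x right, y down, z forward; pixel columns grow to the right and rows downward; lengths in mm; the calibration is good to about 2 mm. A picture is of the moment at which its call begins: read the wrist's pose just before it. camera_params takes no time and is no camera call.
- close_job(): hands the job in; it is judged then, once.
The state is a dict: "t": time; "qpos": joint angles; "qvel": joint speeds; "joint_torque": joint torques, N m; "ee_pos": TCP position; "orientation": TCP orientation; "ft_force": force on the tool from outside, world axes, zero at the start; "moment": the same for the moment, N m; "width": finger opening in mm; "grasp_force": force on a finger pad.
Only numpy, scipy, OpenCV 4.12 (cv2) and the standard library are available. Lean on these libraries where they do the work, as an engineer would, in place of code of your own. Each camera call takes 0.05 s, during which the arm holds its last target. There are 200 camera calls.

## Task

Set the toe-rest collar of the boot-painting stand to the height of the orange gauge: slide the orange forked gauge along the stand's base plate, between the guide cheeks, until its fork meets the threaded post under the collar. Then spin the knurled brass collar down the thread (clockwise from above) until its foot bears on the gauge with a light nip, a few newtons and never more than 20 N, and let go, leaving the gauge nipped in place. Leave everything else where it is.

Things in the scene. Friction and masses are not known exactly. Their poses are not given: they have to be found in the camera images.
- stand: fixed grey base plate 260 x 100 x 10 mm on the table, reaching from 110 mm behind (-x) to 150 mm ahead (+x) of an upright threaded post. Origin: on the table, on the post's axis; z up. The gauge slides in along the stand's +x. Two rubber-capped heel posts, 76 mm high, stand at x = 125 mm, y = +-32 mm
- post_foot (a point): where the threaded post leaves the plate's top, 10 mm above the table; axes as the stand's. The post is 12 mm across, its top 100 mm above the table. Two guide cheeks, 8 mm high, 44 mm apart, run from x = -33 to +25 mm about the post; their flared entry, about 60 mm wide, begins at x = -53 mm
- collar: collar on the right-hand thread, 10 mm lead: a full turn clockwise from above lowers it 10 mm. A knurled brass drum 42 mm across, 24 mm tall; below it a smooth steel foot sleeve 39 mm across, tight in the drum, sticks out 14 to 17 mm, differently each time: this is not measured, so find the gauge by feel. Origin: centre of the drum's underside, z up, 67 to 69.5 mm above the table at the start; turns with it
- collar_grip (a point): centre of the collar's drum, on the axis, 12 mm above its underside and below its top: grip here from above, the post's end between the fingers. At the start the sleeve is 4 to 10 mm above the fitted gauge. The collar turns freely at about 0.025 N m and stays where left. Once on the gauge the turning moment rises (roughly 0.1 N m at 10 N of nip) and the nip grows several newtons per 0.1 rad
- gauge: loose orange forked gauge, 36 mm tall, about 140 g, on a 3 mm thick blue mat. Origin: on its underside; x along the prongs, z up. Fork head x = -28 to +18 mm, 40 mm wide; its slot, 16 mm wide, is open at +x and ends at x = -7 mm, so pressed home against the post its origin is 1 mm past the post's axis. Behind the head a tail 14 mm wide, 36 mm tall, to x = -100 mm
- gauge_grip (a point): grip point in the gauge's tail, 80 mm behind (-x) the gauge's origin, 26 mm above its underside, 10 mm below the tail's top; the tail is 14 mm wide along y here
- grey_gauge: the shorter grey forked gauge, same shape but 28 mm tall; not wanted, leave it
- paint_white: white paint bottle, 48 mm across, 110 mm tall
- paint_purple: purple paint bottle, 42 mm across, 95 mm tall
- mixing_cup: small grey mixing cup, 56 mm across, 50 mm tall
- tape_roll: roll of cream masking tape, 100 mm across, 25 mm tall, lying flat
- airbrush: steel airbrush on a little black rest, about 165 mm long
- brush: paint brush, 180 mm long, lying flat
Things that resemble listed ones, but are neither listed nor needed, are in the scene too. There is more than one size of the gauge; the job needs the largest.

How it is judged (in metres and radians):
On the way, in this order (a step that is already met when the one before it is completed fails the run):
1. the orange gauge stands flat on the base plate with its fork home against the post (x of gauge in the frame of stand between -0.004 and 0.006 m and y of gauge in the frame of stand between -0.004 and 0.004 m and z of gauge in the frame of stand below 0.0125 m and angle between gauge's own z axis and vertical below 0.06 rad), for 0.2 s.
2. the collar's foot bears on the gauge with more than 2 N (contact force between collar and gauge above 2 N), for 0.2 s.
At the end, for the whole second after the job is handed in: The orange gauge stands flat on the base plate, its origin within 4 mm sideways and -4 to +6 mm lengthwise of the post's axis, nipped by the collar with 2 to 20 N; collar and gauge are at rest (all of step 1 and contact force between collar and gauge between 2 and 20 N and angular speed of collar below 0.05 rad/s and linear speed of gauge below 0.01 m/s); the robot touches nothing.
It fails at once if the collar presses the gauge with more than 20 N (contact force between collar and gauge above 20 N).
It fails at once if another thing on the table is moved by more than 30 mm (distance of any of grey_gauge, paint_white, paint_purple, mixing_cup, tape_roll, airbrush, brush from where it was at the start of the episode above 0.03 m).
It also fails if it takes over 72 s, if anything falls off the work surface, if the arm or the gripper's body presses on something with over 40 N, if the wrist force passes 120 N, or if a joint passes its speed limit or range.

## Working session

There is one attempt and no reset: what is moved stays moved. The work goes in short steps, Python scripts to look and compute and a tool call to move; the robot and the scene stay as the last step left them, time stands still between calls to the robot, and variables do not carry over. Pictures are saved under pics/ and viewed, at most 10 in all, crops included, and the job is handed in when it is done.

Besides the shell and the picture viewer there is one more tool, called after "Emit:" by a JSON object that holds its "op" and its "data". servo_tool: Moves the arm, as the interface text tells. Its arguments: {"type":"object","properties":{"plan":{"type":"array"}},"required":["plan"]}

```bash
mkdir -p pics; ls
python3 - <<'E'
from workcell import readout, vision
import cv2,json
import numpy as np
for n in ["scene","top"]:
    im=vision.get_image(n); cv2.imwrite(f"pics/{n}0.png",im[:,:,::-1])
    print(n,vision.camera_params(n))
print(vision.camera_params("wrist"))
o=readout.get_obs(); print(o)
E
```

```text
pics
scene {'fx': 510.92181334981234, 'fy': 510.92181334981234, 'cx': 318.7550945280386, 'cy': 201.90005495414795, 'rvec': array([ 1.08300489,  2.35973499, -1.05801454]), 'tvec': array([ 350.30006879, -186.57247651, 2062.48539546])}
top {'fx': 427.17244603057196, 'fy': 427.17244603057196, 'cx': 325.0054174873411, 'cy': 202.67982708250258, 'rvec': array([ 2.16676271, -2.14622951,  0.10429554]), 'tvec': array([ -29.25389953,  488.73799082, 1198.18914531])}
{'fx': 297.290658023219, 'fy': 297.290658023219, 'cx': 322.1840962490159, 'cy': 205.34622449490934, 'hand_eye': array([[-3.43824663e-04, -9.52580405e-01, -3.04286794e-01,
         8.41277118e+01],
       [ 9.99999672e-01, -5.50461909e-04,  5.93304349e-04,
        -2.92754865e-01],
       [-7.32668387e-04, -3.04286491e-01,  9.52580283e-01,
        -8.16375352e+01],
       [ 0.00000000e+00,  0.00000000e+00,  0.00000000e+00,
         1.00000000e+00]])}
{'t': 0.1, 'qpos': array([ 1.17198436e+00,  4.23720825e-01,  1.63060239e+00,  1.17605974e-05,
        1.08861086e+00, -1.90100201e-02]), 'qvel': array([-0.00043558, -0.00243004, -0.00149089,  0.00195633,  0.00030346,
       -0.0010004 ]), 'joint_torque': array([ 5.42126763e-04, -5.45609558e+01, -2.74324447e+01,  6.45414088e-02,
        1.86942599e-02, -4.77972435e-05]), 'ee_pos': array([231.53783503, 580.1082014 , 302.01098061]), 'orientation': array([-5.92966067e-01, -3.08483054e+00,  2.05769493e-03]), 'ft_force': array([-0.58774612, -0.45830306,  0.1340376 ]), 'moment': array([-0.02522475, -0.05474992,  0.0360022 ]), 'grasp_force': 0.0, 'width': 87.66589188075282}
```

View pics/top0.png

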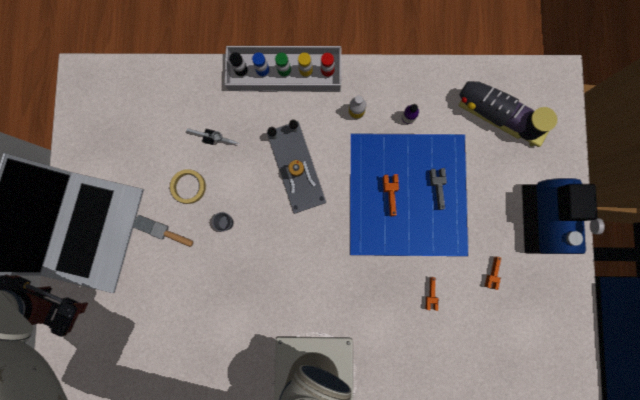

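View pics/scene0.png

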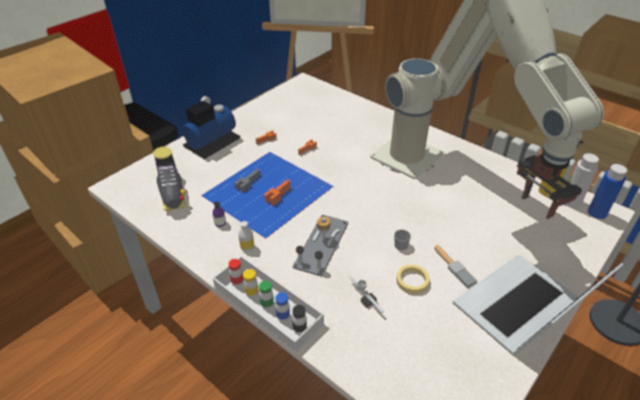

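The top view shows the wanted orange gauge on the mat, with its fork at about (391,180) and its tail end at (393,213). The stand's plate runs (290,125)–(310,210): post and collar at (296,168), heel posts at (272,132) and (293,126), cheeks below the post. Next I'll measure these.

```bash
cat > h.py <<'E'
from workcell import readout, vision
import cv2, numpy as np
from scipy.spatial.transform import Rotation as R
def cam(name, obs=None):
    p=vision.camera_params(name); K=np.array([[p['fx'],0,p['cx']],[0,p['fy'],p['cy']],[0,0,1]])
    if name=='wrist':
        T=np.eye(4);T[:3,:3]=R.from_rotvec(obs['orientation']).as_matrix();T[:3,3]=obs['ee_pos']
        M=T@p['hand_eye']; return K,M[:3,:3],M[:3,3]
    Rw=R.from_rotvec(p['rvec']).as_matrix(); return K,Rw.T,-Rw.T@p['tvec']
def ray(c,uv,z):
    K,Rm,o=c; uv=np.atleast_2d(np.asarray(uv,float))
    d=np.c_[uv,np.ones(len(uv))]@np.linalg.inv(K).T@Rm.T
    return o+d*((z-o[2])/d[:,2])[:,None]
def orange(im):
    h=cv2.cvtColor(im,cv2.COLOR_RGB2HSV); return cv2.inRange(h,(3,150,90),(14,255,255))
def blobs(m,amin=30):
    n,l,s,c=cv2.connectedComponentsWithStats(m); return [(c[i],s[i],l==i) for i in range(1,n) if s[i][4]>amin]
E
python3 - <<'E'
from h import *
im=cv2.imread('pics/top0.png')[:,:,::-1].copy(); c=cam('top')
for ce,s,m in blobs(orange(im)):
    p=ray(c,np.argwhere(m)[:,::-1],39)[:,:2]; w,v=np.linalg.eigh(np.cov(p.T)); 
    q=(p-p.mean(0))@v[:,1]
    print(ce,s,p.mean(0),v[:,1],np.ptp(q))
h=cv2.cvtColor(im,cv2.COLOR_RGB2HSV)
roi=np.zeros(im.shape[:2],np.uint8); roi[115:220,255:335]=1
m=((im.max(2)<120)&(roi>0)).astype(np.uint8)*255
for ce,s,mm in blobs(m,300):
    pts=ray(c,np.argwhere(mm)[:,::-1],10)[:,:2].astype(np.float32); print('plate',ce,s,cv2.minAreaRect(pts), ray(c,cv2.boxPoints(cv2.minAreaRect(np.argwhere(mm)[:,::-1].astype(np.float32))),10)[:,:2])
print('collar', ray(c,[[296,168]],92))
cv2.imwrite('pics/c1.png',np.hstack([cv2.resize(im[110:220,250:340],None,fx=4.5,fy=4.5,interpolation=2),cv2.resize(im[160:270,370:450],None,fx=4.5,fy=4.5,interpolation=2)])[:,:,::-1])
E
```

```text
[ 3.31376975 34.2731377 ] [  0   0  10  87 443] [989.44273856 948.22873252] [-0.9975163  -0.07043608] 273.2394837517537
[55.18645495 52.92686154] [   3    0  128  149 8313] [931.96792821 785.47080329] [-0.84582772  0.53345616] 529.3356739064686
[189.96365745  26.18074618] [ 132    0  122   53 5173] [1016.10577499  385.17027768] [-0.0427046   0.99908774] 362.85993374111536
[402.38657188  26.38902054] [  251     0   292    54 12660] [1016.8644618  -248.39885399] [0.02378393 0.99971712] 864.483941905544
[391.24163569 190.75464684] [384 175  14  41 269] [ 523.50772284 -212.76117503] [-0.9978278  -0.06587619] 115.57616866831069
[494.58285714 275.78857143] [487 257  13  33 175] [ 287.94013351 -496.84530203] [-0.97104006  0.23891674] 86.05862695743151
[432.0923913  297.01086957] [427 278  11  32 184] [ 228.12486638 -323.28148396] [-0.99803482  0.0626617 ] 85.20014693639293
plate [294.468341   165.41917227] [ 260  119   66   95 2827] ((598.2081909179688, 75.5831069946289), (269.2299499511719, 123.89921569824219), 19.7113037109375) [[703.46455497 179.31747851]
 [745.91887476  62.63427194]
 [492.14026929 -27.48290357]
 [451.23984305  86.67664404]]
collar [[576.7680937   54.94716745  92.        ]]
```

View pics/c1.png

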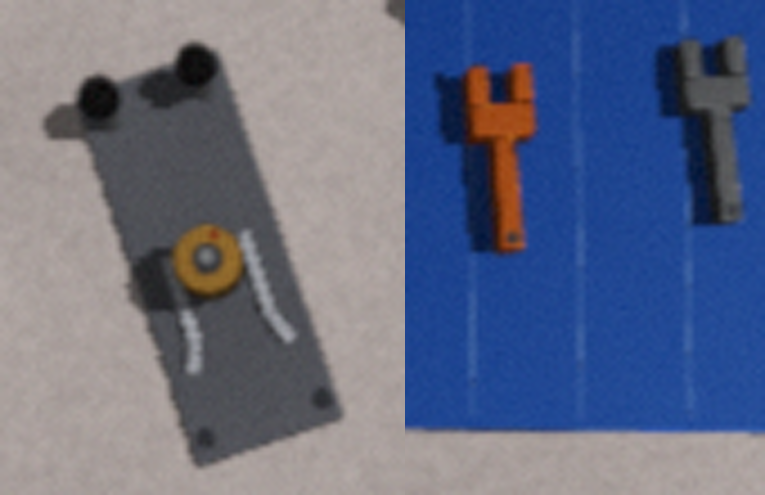

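Run:
```python
from h import *
c=cam('top'); o=lambda u,v,X,Y:(X+u/4.5-.4,Y+v/4.5-.4)
hp=ray(c,[o(98,97,250,110),o(195,65,250,110)],76)[:,:2]; d=hp[0]-hp[1]; print('heels',hp,np.linalg.norm(d),'th',np.arctan2(-d[0],d[1]))
e=ray(c,[o(342,415,250,110),o(222,60,250,110),o(197,465,250,110),o(90,140,250,110)],10)[:,:2]
for i in(0,2): q=e[i+1]-e[i]; print('edge',np.arctan2(q[1],q[0]))
print('collar',ray(c,[o(208,259,250,110)],92),'post',ray(c,[o(207,257,250,110)],100))
th=np.arctan2(-d[0],d[1]); print('post from heels',hp.mean(0)-125*np.array([np.cos(th),np.sin(th)]))
t=ray(c,[o(511-405,250,370,160),o(478-405,68,370,160),o(521-405,66,370,160)],39)[:,:2]; q=t[1:].mean(0)-t[0]; print('gauge tail',t[0],np.arctan2(q[1],q[0]),np.linalg.norm(q))
```

```text
heels [[684.57330224 127.52057409]
 [705.47463966  67.21956486]] 63.820667650868785 th 0.3336575785541394
edge 0.3340643789869487
edge 0.3350285541838696
collar [[579.11780598  55.47785357  92.        ]] post [[578.76864517  55.41578571 100.        ]]
post from heels [576.91762028  56.4324348 ]
gauge tail [ 453.87818599 -217.67830822] 0.055042528263332995 116.59490904114578
```

Emit:
{"op": "servo_tool", "data": {"plan": [[[-1,0.6,-1,0,0,0,0.25],[-1,0.6,-1,0,0,0,0.25],[-1,0.6,-1,0,0,0,0.25],[-1,0.6,-1,0,0,0,0.25],[-1,0.6,-1,0,0,0,0.25]]]}}

```text
t: 0.52
ee_pos: [339.2, 400.0, 302.4]
orientation: [-0.421, -3.113, 0.001]
ft_force: [1.8, 0.2, 0.0]
width: 87.7
grasp_force: 0.0
```

Emit:
{"op": "servo_tool", "data": {"plan": [[[-1,0.6,-1,0,0,0,0.25],[-1,0.6,-1,0,0,0,0.25],[-1,0.6,-1,0,0,0,0.25],[-1,0.6,-1,0,0,0,0.25],[-1,0.6,-1,0,0,0,0.25]]]}}

```text
t: 0.93
ee_pos: [446.5, 221.2, 302.6]
orientation: [-0.252, -3.131, 0.0]
ft_force: [0.9, 0.5, -0.3]
width: 87.9
grasp_force: 0.0
```

Emit:
{"op": "servo_tool", "data": {"plan": [[[-1,0,-1,0,0,0,0.25],[-1,0,-1,0,0,0,0.25],[-1,0,-1,0,0,0,0.25],[-1,0,-1,0,0,0,0.25],[-1,0,-1,0,0,0,0.25]]]}}

```text
t: 1.35
ee_pos: [445.5, 21.3, 302.6]
orientation: [-0.08, -3.14, 0.0]
ft_force: [0.5, -0.7, 0.4]
width: 88.0
grasp_force: 0.0
```

Emit:
{"op": "servo_tool", "data": {"plan": [[[-1,0,-1,-0.3,0,0,0.25],[-1,0,-1,-0.3,0,0,0.25],[-1,0,-1,-0.3,0,0,0.25],[-1,0,-1,-0.3,0,0,0.25],[-1,0,-1,-0.3,0,0,0.25]]]}}

```text
t: 1.77
ee_pos: [445.5, -178.3, 242.2]
orientation: [-0.09, 3.14, 0.0]
ft_force: [0.3, 0.3, 0.2]
width: 87.9
grasp_force: 0.0
```

Emit:
{"op": "servo_tool", "data": {"plan": [[[-1,0.4,-0.5,0,0,0,0],[-1,0.3,-0.45,0,0,0,0],[-1,0,0,0,0,0,0]]]}}

```text
t: 2.02
ee_pos: [475.9, -217.7, 242.7]
orientation: [-0.084, 3.138, -0.002]
ft_force: [-1.1, -0.1, 1.2]
width: 88.5
grasp_force: 0.0
```

Run:
```python
from h import *
o=readout.get_obs(); im=vision.get_image('wrist'); cv2.imwrite('pics/w1.png',im[:,:,::-1]); c=cam('wrist',o)
print(o['ee_pos'],o['orientation'])
for ce,s,m in blobs(orange(im),500):
    p=ray(c,np.argwhere(m)[:,::-1],39)[:,:2]; print(ce,s,p.mean(0),cv2.minAreaRect(p.astype(np.float32)))
```

```text
[ 475.92134353 -217.73401413  242.70490503] [-8.44522269e-02  3.13848968e+00 -2.21748279e-03]
[12.47320261 16.23921569] [  0   0  25  37 765] [ 331.2449134 -485.5328531] ((330.4419860839844, -485.85186767578125), (19.46105194091797, 28.84415054321289), 75.96624755859375)
[320.78628629 235.96696697] [ 303  170   37  111 1998] [ 517.84723781 -217.34377497] ((508.3288269042969, -217.71524047851562), (122.0250244140625, 38.8083381652832), 3.0944254398345947)
```

View pics/w1.png

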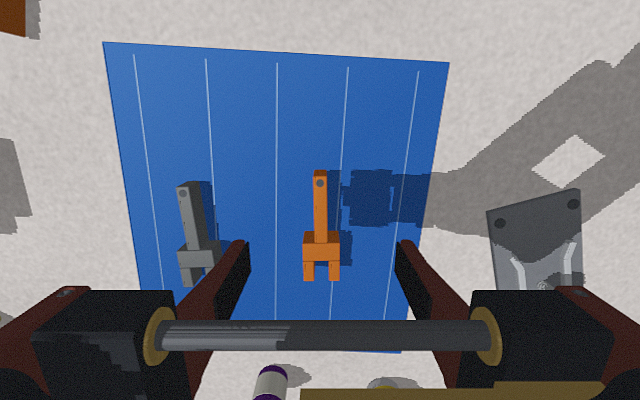

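The gauge lies centred between the fingers: tail end at (320,174), fork at (321,280). The grey one is well clear at about (195,240). Descending to grip.

Emit:
{"op": "servo_tool", "data": {"plan": [[[-1,-0.08,-0.02,-1,0,0,0],[-1,0,0,-1,0,0,0],[-1,0,0,-1,0,0,0],[-1,0,0,-0.8,0,0,0],[-1,0,0,0,0,0,0]]]}}

```text
t: 2.48
ee_pos: [467.4, -212.7, 85.8]
orientation: [0.09, -3.132, -0.007]
ft_force: [-0.5, 0.7, 0.2]
width: 87.9
grasp_force: 0.0
```

Emit:
{"op": "servo_tool", "data": {"plan": [[[1,0,0,0,0,0,0],[1,0,0,0,0,0,0],[1,0,0,0,0,0,0],[1,0,0,0,0,0,0],[1,0,0,0,0,0,0]]]}}

```text
t: 2.9
ee_pos: [471.7, -215.5, 92.6]
orientation: [-0.089, 3.138, -0.002]
ft_force: [-0.1, -1.4, -0.7]
width: 57.8
grasp_force: 0.0
```

Emit:
{"op": "servo_tool", "data": {"plan": [[[1,0,0,0,0,0,0],[1,0,0,0,0,0,0],[1,0,0,0,0,0,0],[1,0,0,0,0,0,0],[1,0,0,0,0,0,0]]]}}

```text
t: 3.32
ee_pos: [470.8, -215.2, 90.8]
orientation: [0.089, -3.14, 0.0]
ft_force: [-0.4, -0.1, 0.5]
width: 24.8
grasp_force: 0.4
```

Emit:
{"op": "servo_tool", "data": {"plan": [[[1,0,0,0,0,0,0],[1,0,0,0,0,0,0],[1,0,0,0,0,0,0],[1,0,0,0,0,0,0],[1,0,0,0,0,0,0]]]}}

```text
t: 3.73
ee_pos: [470.9, -215.3, 90.8]
orientation: [-0.089, 3.14, -0.0]
ft_force: [0.7, -1.3, 0.4]
width: 13.7
grasp_force: 30.0
```

Run:
```python
from h import *
o=readout.get_obs(); print(o); im=vision.get_image('wrist');o=readout.get_obs(); print(o['ee_pos'],o['ft_force'],o['moment'])
```

```text
{'t': 3.7333, 'qpos': array([-4.51724696e-01,  6.15470034e-01,  1.96482410e+00, -1.12833916e-04,
        5.61240932e-01, -2.07900131e+00]), 'qvel': array([-0.00063424,  0.00071286,  0.00025159,  0.00183931,  0.00102192,
        0.00161094]), 'joint_torque': array([ 4.39446364e-01, -5.11159945e+01, -1.29529864e+01,  1.46338460e-01,
        1.48092848e-01,  7.61081435e-03]), 'ee_pos': array([ 470.88123057, -215.2526631 ,   90.77701646]), 'orientation': array([-8.88565611e-02,  3.14031244e+00, -1.25445252e-04]), 'ft_force': array([ 0.71238295, -1.34595423,  0.43470629]), 'moment': array([-0.1347939 ,  0.07031353, -0.03021056]), 'grasp_force': 29.985415041446686, 'width': 13.723060749429052}
[ 470.88346625 -215.20836413   90.78314695] [ 0.77370511 -1.29666447  0.44784234] [-0.05858701  0.057499   -0.04189241]
```

Emit:
{"op": "servo_tool", "data": {"plan": [[[1,0,0,0.4,0,0,0],[1,0,0,0.5,0,0,0],[1,0,0.2,0.5,0,0,0.2],[1,-0.1,0.4,0.3,0,0,0.3],[1,-0.1,0.6,0.2,0,0,0.4]]]}}

```text
t: 4.2
ee_pos: [463.5, -167.8, 168.1]
orientation: [-0.211, 3.132, -0.002]
ft_force: [1.3, 0.9, 0.6]
width: 13.3
grasp_force: 30.0
```

Emit:
{"op": "servo_tool", "data": {"plan": [[[1,-0.2,0.8,0,0,0,0.4],[1,-0.2,0.8,0,0,0,0.5],[1,-0.2,0.8,0,0,0,0.5],[1,-0.2,0.8,0,0,0,0.5],[1,-0.1,0.6,0,0,0,0.38]]]}}

```text
t: 4.62
ee_pos: [425.0, -13.3, 166.6]
orientation: [0.526, -3.095, -0.001]
ft_force: [0.6, 0.2, -1.1]
width: 14.0
grasp_force: 30.0
```

Emit:
{"op": "servo_tool", "data": {"plan": [[[1,0,0.47,0,0,0,0],[1,0,0,0,0,0,0],[1,0,0,0,0,0,0],[1,0,0,0,0,0,0]]]}}

```text
t: 4.95
ee_pos: [426.9, 3.2, 166.8]
orientation: [0.523, -3.098, 0.0]
ft_force: [0.4, -0.0, -1.7]
width: 13.7
grasp_force: 30.0
```

Run:
```python
from h import *
o=readout.get_obs(); im=vision.get_image('wrist'); cv2.imwrite('pics/w2.png',im[:,:,::-1]); print(o['ee_pos'],o['orientation'],o['width'])
```

```text
[426.90579521   3.24943213 166.76229275] [ 5.22554447e-01 -3.09769226e+00  1.10125403e-04] 13.686537780021517
```

View pics/w2.png

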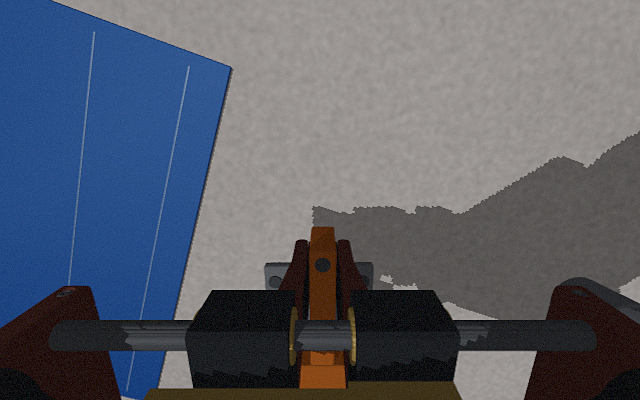

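The tail is held straight between the pads, its end at (322,228). The plate's near end shows at (265–373, 263). I'll use that edge to check the lateral alignment.

Run:
```python
from h import *
o=readout.get_obs(); c=cam('wrist',o)
p=ray(c,[(265,263),(373,263),(266,285),(373.5,285)],10)[:,:2]
th=.334; u=np.array([np.cos(th),np.sin(th)]); v=np.array([-u[1],u[0]])
P=np.array([578,56]); print([( (q-P)@u,(q-P)@v) for q in p],'tcp',(o['ee_pos'][:2]-P)@u,(o['ee_pos'][:2]-P)@v)
im=cv2.imread('pics/w2.png')[:,:,::-1]
print(im[272,255:300,:].mean(1).astype(int), im[272,345:385,:].mean(1).astype(int))
t=ray(c,[(322.5,228),(322,265)],166.8-61+10)[:,:2]; print([( (q-P)@u,(q-P)@v) for q in t])
```

```text
[(np.float64(-113.89229902649318), np.float64(-52.082160985388036)), (np.float64(-113.78011030070259), np.float64(44.853867731882524)), (np.float64(-91.22064674082849), np.float64(-52.511206046753)), (np.float64(-91.10253402458294), np.float64(46.47337118667156))] tcp -160.09989785424304 -0.5995050962936475
[146 148 148 142 144 141 145 148 140  97  85  85  89  88  89  94  89  92
  91  87  92  91  90  84  86  83  91  88  86  89  85  44  28  24  25  18
  23  20  28  14  18  24  15  23  16] [20 19 20 19 18 27  9 22 33 33 16 12 23 34 41 53 46 47 47 49 50 47 50 47
 47 44 50 46 65 91 89 86 94 92 95 90 94 96 90 86]
[(np.float64(-190.57769493105778), np.float64(-0.5752974408708909)), (np.float64(-170.65504563904983), np.float64(-0.8379783266299512))]
```

Emit:
{"op": "servo_tool", "data": {"plan": [[[1,0.01,-0.04,-0.6,0,0,0],[1,0,0,-0.6,0,0,0],[1,0,0,-0.4,0,0,0],[1,0,0,-0.08,0,0,0],[1,0,0,0,0,0,0]]]}}

```text
t: 5.42
ee_pos: [426.8, 1.2, 98.8]
orientation: [0.519, -3.096, -0.001]
ft_force: [0.1, -0.1, -2.3]
width: 13.6
grasp_force: 30.0
```

Emit:
{"op": "servo_tool", "data": {"plan": [[[1,0,0,0,0,0,0],[1,0,0,0,0,0,0],[1,0,0,0,0,0,0]]]}}

```text
t: 5.67
ee_pos: [427.9, 1.8, 100.5]
orientation: [-0.521, 3.096, -0.001]
ft_force: [-0.2, 1.2, -2.0]
width: 13.6
grasp_force: 30.0
```

Run:
```python
from h import *
o=readout.get_obs(); print(o['ee_pos'],o['orientation'],o['ft_force'],o['moment'])
im=vision.get_image('top'); cv2.imwrite('pics/t2c.png',cv2.resize(im[110:240,250:350],None,fx=4.5,fy=4.5,interpolation=2)[:,:,::-1])
im=vision.get_image('scene'); cv2.imwrite('pics/s2c.png',cv2.resize(im[195:285,280:400],None,fx=6,fy=6,interpolation=2)[:,:,::-1])
```

```text
[427.87609291   1.82549352 100.48736474] [-5.21396721e-01  3.09622304e+00 -5.30189777e-04] [-0.20716714  1.19702324 -1.98177065] [ 0.04048504  0.09814482 -0.02949506]
```

View pics/t2c.png

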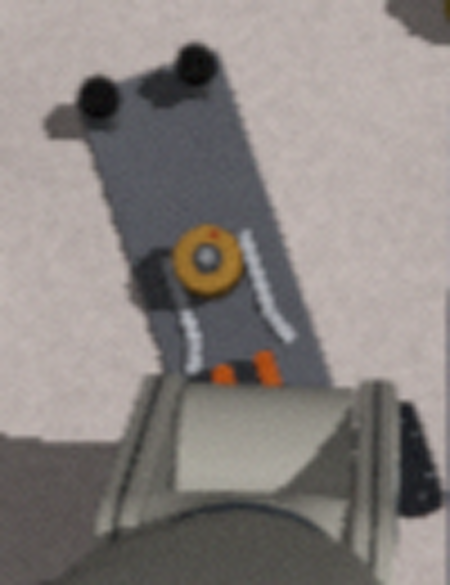

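The top crop shows the fork tips at crop pixels (222,367) and (266,354). They are entering the funnel, whose ends are at (193,372) and (292,340); the collar is at (208,259).

Run:
```python
from h import *
c=cam('top'); o=lambda u,v:(250+u/4.5-.4,110+v/4.5-.4)
th=.334; u=np.array([np.cos(th),np.sin(th)]); v=np.array([-u[1],u[0]]); P=np.array([578,56])
for n,px,z in [('tipL',(222,367),47.5),('tipR',(266,354),47.5),('colL',(208,259),92),('post',(207,257),100),('funL',(193,372),18),('funR',(292,340),18),('heelL',(98,97),76),('heelR',(195,65),76)]:
    q=ray(c,[o(*px)],z)[0,:2]-P; print(n,q@u,q@v)
q=readout.get_obs()['ee_pos'][:2]-P; print('tcp',q@u,q@v)
```

```text
tipL -58.03434699007746 12.999816399798739
tipR -59.05721331607908 -15.846024375626246
colL 0.8848620224032826 -0.8597361802023071
post 0.5346489509937696 -0.8039105841614096
funL -50.5018195909877 32.571878093439494
funR -51.155568420804045 -34.50915172720885
heelL 124.13011631476076 32.63089782148207
heelR 124.10826274989502 -31.18976608782203
tcp -159.71684458300547 -1.7631466215768015
```

Emit:
{"op": "servo_tool", "data": {"plan": [[[1,0,0,-0.04,0,0,0],[1,0,0,-0.02,0,0,0],[1,0,0,0,0,0,0],[1,0,0,0,0,0,0],[1,0,0,0,0,0,0]]]}}

```text
t: 6.18
ee_pos: [427.4, 2.1, 97.4]
orientation: [-0.522, 3.097, -0.0]
ft_force: [-0.7, -0.4, 3.8]
width: 13.8
grasp_force: 30.0
```

Emit:
{"op": "servo_tool", "data": {"plan": [[[1,0,0,-0.01,0,0,0],[1,0,0,0,0,0,0],[1,0,0,0,0,0,0]]]}}

```text
t: 6.43
ee_pos: [427.4, 2.0, 97.1]
orientation: [-0.522, 3.097, -0.0]
ft_force: [-1.9, -0.3, 6.2]
width: 14.2
grasp_force: 30.0
```

Emit:
{"op": "servo_tool", "data": {"plan": [[[1,0.19,0.065,0.01,0,0,0],[1,0.19,0.065,0,0,0,0],[1,0.19,0.065,0,0,0,0],[1,0.19,0.065,0,0,0,0],[1,0,0,0,0,0,0]]]}}

```text
t: 6.85
ee_pos: [456.1, 12.3, 97.2]
orientation: [0.522, -3.094, -0.001]
ft_force: [-0.6, -0.3, -0.3]
width: 13.8
grasp_force: 30.0
```

Emit:
{"op": "servo_tool", "data": {"plan": [[[1,0.19,0.065,0,0,0,0],[1,0.19,0.065,0,0,0,0],[1,0.19,0.065,0,0,0,0],[1,0,0,0,0,0,0],[1,0,0,0,0,0,0]]]}}

```text
t: 7.27
ee_pos: [480.2, 20.2, 97.1]
orientation: [0.522, -3.097, -0.0]
ft_force: [-2.2, -1.2, 3.3]
width: 14.2
grasp_force: 30.0
```

Emit:
{"op": "servo_tool", "data": {"plan": [[[1,0.13,0.045,0,0,0,0],[1,0.13,0.045,0,0,0,0],[1,0.12,0.042,0,0,0,0],[1,0,0,0,0,0,0],[1,0,0,0,0,0,0]]]}}

```text
t: 7.68
ee_pos: [494.5, 25.3, 97.1]
orientation: [0.522, -3.095, -0.0]
ft_force: [-4.7, -2.0, 7.8]
width: 13.9
grasp_force: 30.0
```

Emit:
{"op": "servo_tool", "data": {"plan": [[[1,0.047,0.016,0,0,0,0],[1,0.024,0.008,0,0,0,0],[1,0,0,0,0,0,0],[1,0,0,0,0,0,0]]]}}

```text
t: 8.02
ee_pos: [496.1, 26.2, 97.1]
orientation: [0.522, -3.092, -0.001]
ft_force: [-8.4, -4.7, 12.7]
width: 14.0
grasp_force: 30.0
```

Emit:
{"op": "servo_tool", "data": {"plan": [[[1,0,0,0.015,0,0,0],[1,0,0,0,0,0,0],[1,0,0,0,0,0,0],[1,0,0,0,0,0,0]]]}}

```text
t: 8.35
ee_pos: [498.9, 26.6, 97.7]
orientation: [-0.522, 3.097, -0.0]
ft_force: [-0.5, 0.7, -1.2]
width: 13.6
grasp_force: 30.0
```

Run:
```python
from h import *
for i in range(2):
    im=vision.get_image('top'); o=readout.get_obs(); print(o['t'],o['ee_pos'],o['orientation'],o['ft_force'],o['moment'])
cv2.imwrite('pics/t3c.png',cv2.resize(im[110:240,250:350],None,fx=4.5,fy=4.5,interpolation=2)[:,:,::-1])
im=vision.get_image('scene'); cv2.imwrite('pics/s3c.png',cv2.resize(im[195:285,280:400],None,fx=6,fy=6,interpolation=2)[:,:,::-1])
a=cv2.imread('pics/t3c.png')[:500]; b=cv2.imread('pics/s3c.png')[:500]; b=cv2.resize(b,None,fx=.48,fy=.48); cv2.imwrite('pics/ts3.png',np.hstack([a,np.pad(b,((0,500-b.shape[0]),(0,0),(0,0)))]))
```

```text
8.4 [498.83791128  26.5704858   97.68270637] [-5.22317985e-01  3.09739107e+00 -4.05227118e-05] [-0.68106356  0.13004397 -0.94036368] [-0.02718209  0.07846861 -0.03875765]
8.45 [498.73973233  26.55543248  97.67731292] [-5.22390930e-01  3.09756398e+00 -8.65522989e-07] [ 0.57406931  0.23638112 -0.80718214] [-0.01533687  0.06573994 -0.04318162]
```

View pics/s3c.png

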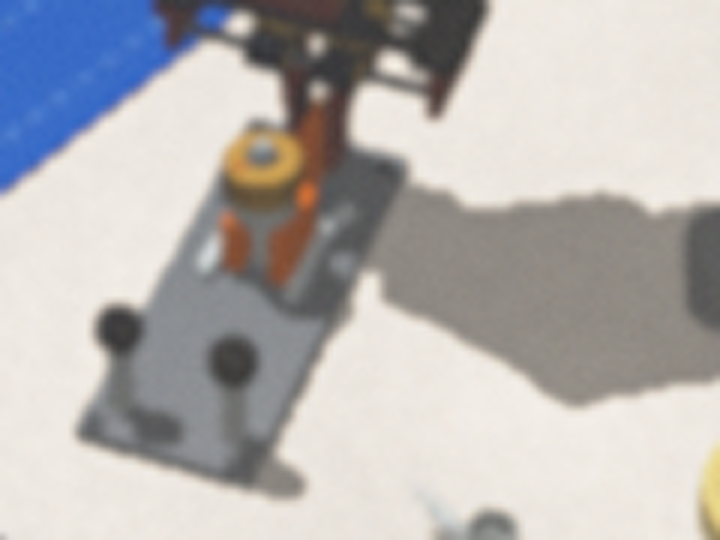

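The scene crop shows the prongs straddling the post beneath the collar. The resistance was only friction on the plate, so I'll press on home gently.

Emit:
{"op": "servo_tool", "data": {"plan": [[[1,0.024,0.008,0,0,0,0],[1,0.012,0.004,0,0,0,0],[1,0,0,0,0,0,0],[1,0,0,0,0,0,0]]]}}

```text
t: 8.83
ee_pos: [500.0, 26.9, 97.8]
orientation: [-0.522, 3.098, -0.0]
ft_force: [0.6, 0.1, -1.9]
width: 13.9
grasp_force: 30.0
```

Emit:
{"op": "servo_tool", "data": {"plan": [[[1,0.024,0.008,0,0,0,0],[1,0.012,0.004,0,0,0,0],[1,0,0,0,0,0,0],[1,0,0,0,0,0,0]]]}}

```text
t: 9.17
ee_pos: [501.4, 27.4, 97.8]
orientation: [-0.522, 3.098, -0.0]
ft_force: [0.3, 0.1, -1.3]
width: 13.9
grasp_force: 30.0
```

Emit:
{"op": "servo_tool", "data": {"plan": [[[1,0.012,0.004,0,0,0,0],[1,0.012,0.004,0,0,0,0],[1,0,0,0,0,0,0],[1,0,0,0,0,0,0]]]}}

```text
t: 9.5
ee_pos: [502.0, 27.7, 97.7]
orientation: [0.522, -3.097, -0.0]
ft_force: [-1.9, -0.5, -0.4]
width: 13.6
grasp_force: 30.0
```

Emit:
{"op": "servo_tool", "data": {"plan": [[[1,0.012,0.004,0,0,0,0],[1,0.012,0.004,0,0,0,0],[1,0,0,0,0,0,0],[1,0,0,0,0,0,0]]]}}

```text
t: 9.83
ee_pos: [502.1, 27.9, 97.6]
orientation: [0.522, -3.095, -0.0]
ft_force: [-5.2, -2.8, 2.5]
width: 13.8
grasp_force: 30.0
```

Emit:
{"op": "servo_tool", "data": {"plan": [[[1,0.012,0.004,0,0,0,0],[1,0.012,0.004,0,0,0,0],[1,0,0,0,0,0,0],[1,0,0,0,0,0,0]]]}}

```text
t: 10.17
ee_pos: [502.3, 28.0, 97.5]
orientation: [0.521, -3.094, -0.0]
ft_force: [-7.3, -4.0, 4.2]
width: 13.9
grasp_force: 30.0
```

Emit:
{"op": "servo_tool", "data": {"plan": [[[1,-0.02,-0.007,-0.01,0,0,0],[1,0,0,0,0,0,0],[1,0,0,0,0,0,0],[-1,0,0,0,0,0,0],[-1,0,0,0,0,0,0]]]}}

```text
t: 10.58
ee_pos: [504.3, 28.2, 97.6]
orientation: [-0.522, 3.096, -0.0]
ft_force: [-0.4, 0.7, -0.3]
width: 23.9
grasp_force: 0.0
```

Emit:
{"op": "servo_tool", "data": {"plan": [[[-1,0,0,0,0,0,0],[-1,0,0,0,0,0,0],[-1,0,0,0,0,0,0],[-1,0,0,0,0,0,0],[-1,0,0,0,0,0,0]]]}}

```text
t: 11.0
ee_pos: [503.6, 28.2, 97.5]
orientation: [-0.522, 3.098, -0.0]
ft_force: [-0.8, 0.1, 0.1]
width: 57.2
grasp_force: 0.0
```

Emit:
{"op": "servo_tool", "data": {"plan": [[[-1,0,0,0.6,0,0,0],[-1,0,0,1,0,0,0],[-1,0,0,1,0,0,0],[-1,0,0,0.4,0,0,0],[-1,0,0,0,0,0,0]]]}}

```text
t: 11.42
ee_pos: [505.6, 28.2, 221.5]
orientation: [-0.521, 3.09, -0.002]
ft_force: [0.6, -0.1, 0.2]
width: 87.0
grasp_force: 0.0
```

Run:
```python
from h import *
o=readout.get_obs(); im=vision.get_image('wrist'); print(o['t'],o['ee_pos'],o['orientation'],o['qpos'],o['width'])
cv2.imwrite('pics/w4.png',im[:,:,::-1])
```

```text
11.4167 [505.6383008   28.19253334 221.46445105] [-5.21045304e-01  3.09019261e+00 -1.65330212e-03] [ 3.21982159e-02  3.67047276e-01  1.95261927e+00  4.93559515e-07
  8.14074813e-01 -1.87268122e+00] 87.00995337035378
```

View pics/w4.png

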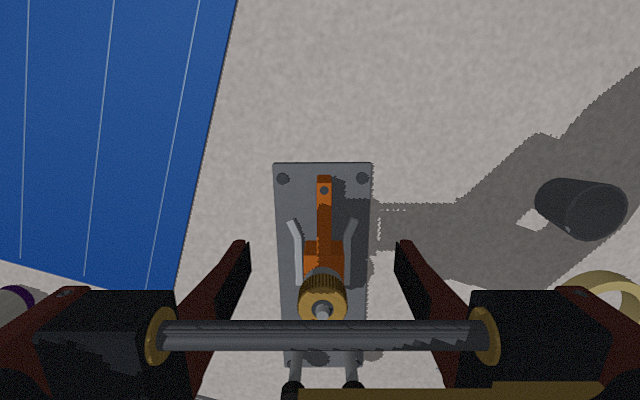

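The gauge sits between the cheeks with its fork under the collar (tail (324,190), head (324,258)). The post tip shows at (322,311).

Run:
```python
from h import *
o=readout.get_obs(); im=vision.get_image('wrist'); c=cam('wrist',o); print(o['ee_pos'],o['orientation'])
h=cv2.cvtColor(im,cv2.COLOR_RGB2HSV); print('post',ray(c,[(322,311)],100), 'drum col', ray(c,[(322,300)],92))
m=cv2.inRange(h,(17,120,60),(30,255,255)); m[:240]=0;m[325:]=0;m[:,:260]=0;m[:,385:]=0
for ce,s,_ in blobs(m,200): print(ce,s)
m=orange(im); m[:170]=0; m[300:]=0
th=.334; u=np.array([np.cos(th),np.sin(th)]); v=np.array([-u[1],u[0]]); P=np.array([578,56])
for r in (200,220,260):
    x=np.where(m[r,280:380])[0]+280; q=ray(c,[(x.min(),r),(x.max(),r)],46)[:,:2]-P; print(r,x.min(),x.max(),q@u,q@v)
```

```text
[504.51458348  28.15112742 219.30558827] [-5.21422544e-01  3.09327443e+00 -9.54762164e-04]
post [[570.39746424  50.52510304 100.        ]] drum col [[566.04974711  49.00609665  92.        ]]
[321.38721805 302.26879699] [ 297  277   50   43 1064]
200 316 330 [-85.55304295 -85.55224523] [-8.09205083  4.43936128]Traceback (most recent call last):
  File "<stdin>", line 9, in <module>
    return umr_minimum(a, axis, None, out, keepdims, initial, where)
ValueError: zero-size array to reduction operation minimum which has no identity
```

Emit:
{"op": "servo_tool", "data": {"plan": [[[-1,0.27,0.095,0,0,0,0.98],[-1,0.27,0.095,0,0,0,0.98],[-1,0.27,0.095,0,0,0,0.98],[-1,0.26,0.095,0,0,0,0.98],[-1,0.26,0.095,0,0,0,0.98]]]}}

```text
t: 11.93
ee_pos: [556.0, 47.2, 215.0]
orientation: [1.172, -2.911, -0.002]
ft_force: [-0.1, -0.4, -0.2]
width: 88.0
grasp_force: 0.0
```

Emit:
{"op": "servo_tool", "data": {"plan": [[[-1,0.26,0.095,0,0,0,0.98],[-1,0.26,0.095,0,0,0,0.98],[-1,0,0,0,0,0,0],[-1,0,0,0,0,0,0],[-1,0,0,0,0,0,0]]]}}

```text
t: 12.35
ee_pos: [576.2, 54.5, 215.9]
orientation: [1.408, -2.805, -0.002]
ft_force: [-0.7, 0.1, 1.0]
width: 88.1
grasp_force: 0.0
```

Run:
```python
from h import *
im=vision.get_image('top'); im=vision.get_image('top'); o=readout.get_obs(); print(o['t'],o['ee_pos'],o['orientation'],o['qpos'],o['moment'],o['ft_force'])
```

```text
12.45 [576.46769452  54.47244534 216.63725704] [ 1.40937648e+00 -2.80582211e+00 -1.04088550e-03] [ 7.36740025e-02  4.69193130e-01  1.79141342e+00 -4.28069262e-05
  8.82802359e-01 -2.42807379e+00] [ 0.10504588 -0.00115688  0.0197186 ] [-0.05674654 -0.57887366 -0.64062643]
```

Emit:
{"op": "servo_tool", "data": {"plan": [[[-1,0.06,0,-0.5,0,0,0],[-1,0,0,-0.6,0,0,0],[-1,0,0,-0.5,0,0,0],[-1,0,0,-0.29,0,0,0],[-1,0,0,0,0,0,0]]]}}

```text
t: 12.87
ee_pos: [578.0, 54.5, 139.4]
orientation: [1.409, -2.803, -0.003]
ft_force: [0.3, -0.3, -0.2]
width: 87.9
grasp_force: 0.0
```

Emit:
{"op": "servo_tool", "data": {"plan": [[[0,0,0,0,0,0,0],[0,0,0,0,0,0,0],[0,0,0,0,0,0,0],[0,0,0,0,0,0,0],[0,0,0,0,0,0,0]]]}}

```text
t: 13.28
ee_pos: [580.3, 54.7, 142.7]
orientation: [-1.412, 2.805, -0.001]
ft_force: [0.2, -0.5, -0.2]
width: 57.8
grasp_force: 0.0
```

Emit:
{"op": "servo_tool", "data": {"plan": [[[0,0,0,0,0,0,0],[0,0,0,0,0,0,0],[0,0,0,0,0,0,0]]]}}

```text
t: 13.53
ee_pos: [579.9, 54.7, 142.0]
orientation: [-1.412, 2.806, -0.0]
ft_force: [-0.1, 0.1, 0.4]
width: 44.1
grasp_force: 0.0
```

Emit:
{"op": "servo_tool", "data": {"plan": [[[1,0,0,0,0,0,0],[1,0,0,0,0,0,0],[1,0,0,0,0,0,0],[1,0,0,0,0,0,0],[1,0,0,0,0,0,0]]]}}

```text
t: 13.95
ee_pos: [579.9, 54.7, 141.9]
orientation: [-1.413, 2.806, -0.0]
ft_force: [0.5, -0.3, 1.6]
width: 41.5
grasp_force: 30.0
```

```bash
cat > r.py <<'E'
from h import *
F=[];M=[]
for i in range(4):
    vision.get_image('top'); o=readout.get_obs(); F.append(o['ft_force']);M.append(o['moment'])
np.set_printoptions(precision=3,suppress=True)
a=o['orientation']; print(o['t'],o['ee_pos'],'xang',2*np.arctan2(a[1],a[0])%6.2832,'q6',o['qpos'][5],'w',o['width'],o['grasp_force'],'F',np.mean(F,0),'M',np.mean(M,0),'Mz',np.array(M)[:,2])
E
python3 r.py
```

```text
14.15 [579.903  54.662 141.863] xang 4.074275642072391 q6 -2.42987663866448 w 41.76012057015918 30.000216364860535 F [-0.173 -0.238  1.093] M [0.014 0.056 0.023] Mz [0.005 0.037 0.039 0.009]
```

Emit:
{"op": "servo_tool", "data": {"plan": [[[1,0,0,-0.0035,0,0,-1],[1,0,0,-0.0035,0,0,-1],[1,0,0,-0.0035,0,0,-1],[1,0,0,-0.0035,0,0,-1],[1,0,0,-0.0035,0,0,-1]]]}}

```text
t: 14.57
ee_pos: [580.4, 54.2, 141.2]
orientation: [-0.766, 3.046, -0.002]
ft_force: [1.2, -5.1, -0.3]
width: 41.8
grasp_force: 30.0
```

Emit:
{"op": "servo_tool", "data": {"plan": [[[1,0,0,-0.0035,0,0,-1],[1,0,0,-0.0035,0,0,-1],[1,0,0,-0.0035,0,0,-1],[1,0,0,-0.0035,0,0,-1],[1,0,0,-0.0035,0,0,-1]]]}}

```text
t: 14.98
ee_pos: [580.6, 53.5, 140.5]
orientation: [-0.089, 3.139, -0.003]
ft_force: [1.8, -10.2, 0.8]
width: 41.5
grasp_force: 30.0
```

Emit:
{"op": "servo_tool", "data": {"plan": [[[1,0,0,-0.0035,0,0,-1],[1,0,0,-0.0035,0,0,-1],[1,0,0,-0.0035,0,0,-1],[1,0,0,-0.0035,0,0,-1],[1,0,0,0,0,0,0]]]}}

```text
t: 15.4
ee_pos: [580.5, 52.9, 139.9]
orientation: [0.458, 3.106, -0.004]
ft_force: [1.9, -12.0, -0.5]
width: 41.5
grasp_force: 30.0
```

```bash
python3 r.py
```

```text
15.6 [580.509  52.875 139.951] xang 2.8531202103063094 q6 -1.2080836790471188 w 41.56007549950527 29.999910593032837 F [  1.78  -11.652   0.163] M [-2.017 -0.394 -0.021] Mz [-0.018 -0.03  -0.023 -0.013]
```

Emit:
{"op": "servo_tool", "data": {"plan": [[[1,0.005,-0.025,0,0,0,0],[1,0.005,-0.025,0,0,0,0],[1,0,0,-0.0035,0,0,-1],[1,0,0,-0.0035,0,0,-1],[1,0,0,-0.0035,0,0,-1]]]}}

```text
t: 16.02
ee_pos: [580.4, 52.1, 139.5]
orientation: [0.86, 3.021, -0.001]
ft_force: [0.6, -6.3, 1.0]
width: 41.9
grasp_force: 30.0
```

Emit:
{"op": "servo_tool", "data": {"plan": [[[1,0,0,-0.0035,0,0,-1],[1,0,0,-0.0035,0,0,-1],[1,0,0,-0.0035,0,0,-1],[1,0,0,-0.0035,0,0,-1],[1,0,0,-0.0035,0,0,-1]]]}}

```text
t: 16.43
ee_pos: [579.9, 51.6, 138.7]
orientation: [-1.493, -2.764, 0.003]
ft_force: [-1.1, -8.6, 3.6]
width: 41.6
grasp_force: 30.0
```

Emit:
{"op": "servo_tool", "data": {"plan": [[[1,0,0,-0.0035,0,0,-1],[1,0,0,-0.0035,0,0,-1],[1,0,0,-0.0035,0,0,-1],[1,0,0,-0.0035,0,0,-1],[1,0,0,0,0,0,0]]]}}

```text
t: 16.85
ee_pos: [579.4, 51.4, 138.1]
orientation: [-1.951, -2.462, 0.005]
ft_force: [-2.6, -10.1, 4.9]
width: 41.2
grasp_force: 30.0
```

```bash
python3 r.py
```

```text
17.05 [579.415  51.417 138.18 ] xang 1.805941772214461 q6 -0.16443251671574693 w 41.59747868753408 30.000774264335632 F [-2.708 -9.705  5.   ] M [-1.654  0.467 -0.007] Mz [-0.01  -0.004 -0.016  0.003]
```

Emit:
{"op": "servo_tool", "data": {"plan": [[[1,-0.005,-0.03,0.005,0,0,0],[1,0,-0.01,0,0,0,0],[1,0,0,-0.0035,0,0,-1],[1,0,0,-0.0035,0,0,-1],[1,0,0,0,0,0,0]]]}}

```text
t: 17.47
ee_pos: [579.1, 51.1, 137.9]
orientation: [-2.156, -2.283, 0.003]
ft_force: [-4.7, -2.6, 3.6]
width: 41.5
grasp_force: 30.0
```

```bash
sed -i 's/^F=\[\]/o=readout.get_obs();print("now",o["moment"]);F=[]/; s/range(4)/range(3)/' r.py; python3 r.py
```

```text
now [-0.41735814  0.7864734  -0.04955454]
17.6167 [579.092  51.063 137.864] xang 1.6340960572617602 q6 0.00433218755606208 w 41.24546439113519 30.000754594802856 F [-4.972 -2.212  4.294] M [-0.501  0.853 -0.035] Mz [-0.066 -0.018 -0.021]
```

Emit:
{"op": "servo_tool", "data": {"plan": [[[1,-0.02,-0.01,0,0,0,0],[1,0,0,-0.0035,0,0,-1],[1,0,0,-0.0035,0,0,-1],[1,0,0,0,0,0,0]]]}}

```text
t: 17.95
ee_pos: [578.7, 51.0, 137.6]
orientation: [-2.345, -2.089, 0.001]
ft_force: [-4.3, 0.3, 2.4]
width: 41.6
grasp_force: 30.0
```

```bash
python3 r.py
```

```text
now [-0.03323096  0.78907817 -0.03435229]
18.1 [578.691  50.954 137.63 ] xang 1.459857653075864 q6 0.17773957028226395 w 41.29166116700649 30.00048816204071 F [-4.161  0.627  3.541] M [ 0.062  0.89  -0.031] Mz [-0.042 -0.013 -0.039]
```

Emit:
{"op": "servo_tool", "data": {"plan": [[[1,-0.02,0.003,0,0,0,0],[1,-0.005,0.001,-0.0028,0,0,-0.8],[1,-0.005,0.001,-0.0028,0,0,-0.8],[1,-0.004,0.001,-0.0028,0,0,-0.8],[1,0,0,0,0,0,0]]]}}

```text
t: 18.52
ee_pos: [578.1, 51.1, 137.4]
orientation: [2.551, 1.833, 0.001]
ft_force: [-2.3, 0.7, 1.0]
width: 41.4
grasp_force: 30.0
```

```bash
python3 r.py
```

```text
now [ 0.06440307  0.50571264 -0.06003215]
18.6667 [578.063  51.068 137.405] xang 1.2498079963429316 q6 0.3883653878750856 w 41.45894164733278 30.000023245811462 F [-2.209  0.55   0.591] M [ 0.12   0.429 -0.022] Mz [ 0.024 -0.026 -0.065]
```

Emit:
{"op": "servo_tool", "data": {"plan": [[[1,-0.015,0.002,0,0,0,0],[1,-0.004,0.002,-0.0028,0,0,-0.8],[1,-0.004,0.002,-0.0028,0,0,-0.8],[1,-0.004,0.002,-0.0028,0,0,-0.8],[1,0,0,0,0,0,0]]]}}

```text
t: 19.08
ee_pos: [577.5, 51.2, 137.1]
orientation: [2.728, 1.556, 0.002]
ft_force: [1.1, 0.5, -3.1]
width: 41.7
grasp_force: 30.0
```

```bash
sed -i 's/^o=readout.get_obs();print("now",o\["moment"\]);/T=[];/; s/;M.append/;T.append(o["joint_torque"][5]);M.append/' r.py; echo "print('T6',np.array(T))">>r.py; python3 r.py
```

```text
19.2333 [577.536  51.242 137.196] xang 1.0401374800393366 q6 0.598743384507471 w 40.91602282695073 29.99938040971756 F [ 2.416  0.682 -3.337] M [-0.02  -0.309 -0.027] Mz [-0.026 -0.019 -0.037]
T6 [0.472 0.125 0.005]
```

Emit:
{"op": "servo_tool", "data": {"plan": [[[1,-0.002,0.002,0,0,0,0],[1,-0.004,0.003,-0.0028,0,0,-0.8],[1,-0.004,0.003,-0.0028,0,0,-0.8],[1,-0.004,0.003,-0.0028,0,0,-0.8],[1,0,0,0,0,0,0]]]}}

```text
t: 19.65
ee_pos: [577.1, 51.6, 136.9]
orientation: [2.876, 1.262, 0.003]
ft_force: [5.2, -1.8, -7.1]
width: 41.4
grasp_force: 30.0
```

```bash
python3 r.py
```

```text
19.8 [577.127  51.521 136.932] xang 0.8313813469022727 q6 0.8083579301105767 w 41.53473957389704 29.999179244041443 F [ 5.158 -1.049 -5.733] M [-0.259 -0.751 -0.002] Mz [-0.014  0.036 -0.027]
T6 [ 0.432  0.091 -0.002]
```

Emit:
{"op": "servo_tool", "data": {"plan": [[[1,0.018,0.0,-0.01,0,0,0],[1,-0.003,0.003,-0.0028,0,0,-0.8],[1,-0.003,0.003,-0.0028,0,0,-0.8],[1,-0.003,0.003,-0.0028,0,0,-0.8],[1,0,0,0,0,0,0]]]}}

```text
t: 20.22
ee_pos: [577.0, 51.9, 136.4]
orientation: [2.992, 0.956, 0.001]
ft_force: [2.9, -1.5, 0.4]
width: 41.3
grasp_force: 30.0
```

```bash
python3 r.py
```

```text
20.3667 [576.976  51.903 136.41 ] xang 0.6217511361578288 q6 1.0185971523378377 w 41.66329950081521 30.000228881835938 F [ 2.477 -2.228  0.705] M [-0.475 -0.355 -0.014] Mz [-0.01   0.018 -0.048]
T6 [ 0.457  0.107 -0.005]
```

Emit:
{"op": "servo_tool", "data": {"plan": [[[1,0.008,-0.004,0,0,0,0],[1,-0.002,0.004,-0.003,0,0,-0.8],[1,-0.002,0.004,-0.003,0,0,-0.8],[1,-0.002,0.004,-0.003,0,0,-0.8],[1,0,0,0,0,0,0]]]}}

```text
t: 20.78
ee_pos: [576.8, 52.3, 136.0]
orientation: [3.076, 0.637, 0.0]
ft_force: [2.0, -2.6, 1.9]
width: 41.2
grasp_force: 30.0
```

```bash
python3 r.py
```

```text
20.9333 [576.798  52.257 135.958] xang 0.4118571484962153 q6 1.228962938530244 w 41.12267137214414 30.000583827495575 F [ 1.739 -3.41   2.84 ] M [-0.596 -0.195 -0.014] Mz [-0.016 -0.03   0.003]
T6 [ 0.458  0.11  -0.009]
```

Emit:
{"op": "servo_tool", "data": {"plan": [[[1,0.006,-0.01,0.002,0,0,0],[1,-0.001,0.004,-0.0028,0,0,-0.8],[1,-0.001,0.004,-0.0028,0,0,-0.8],[1,-0.001,0.004,-0.0028,0,0,-0.8],[1,0,0,0,0,0,0]]]}}

```text
t: 21.35
ee_pos: [576.7, 52.6, 135.6]
orientation: [-3.126, -0.311, 0.0]
ft_force: [0.6, -1.8, 5.4]
width: 41.4
grasp_force: 30.0
```

```bash
python3 r.py
```

```text
21.5 [576.731  52.578 135.574] xang 0.2022808802991749 q6 1.438547100325219 w 41.69829479107697 30.00062584877014 F [ 0.492 -1.25   5.161] M [-0.217  0.036 -0.024] Mz [-0.01  -0.038 -0.024]
T6 [ 0.461  0.113 -0.058]
```

Emit:
{"op": "servo_tool", "data": {"plan": [[[1,0.002,-0.004,0.008,0,0,0],[1,0.0,0.004,-0.0028,0,0,-0.8],[1,0.0,0.004,-0.0028,0,0,-0.8],[1,0.0,0.004,-0.0028,0,0,-0.8],[1,0,0,0,0,0,0]]]}}

```text
t: 21.92
ee_pos: [576.7, 53.0, 135.3]
orientation: [-3.141, 0.017, 0.001]
ft_force: [0.8, 0.8, 3.7]
width: 41.6
grasp_force: 30.0
```

```bash
python3 r.py
```

```text
22.0667 [576.689  52.98  135.311] xang 6.276084229707947 q6 1.648446835650757 w 41.547411308790714 30.000528395175934 F [0.167 0.671 3.181] M [ 0.156  0.058 -0.062] Mz [-0.046 -0.067 -0.072]
T6 [0.465 0.118 0.001]
```

Emit:
{"op": "servo_tool", "data": {"plan": [[[1,0,0,0,0,0,0],[1,0.0,0.004,-0.0028,0,0,-0.8],[1,0.0,0.004,-0.0028,0,0,-0.8],[1,0,0,0,0,0,0]]]}}

```text
t: 22.4
ee_pos: [576.7, 53.3, 135.1]
orientation: [-3.132, 0.236, 0.001]
ft_force: [-0.6, 2.0, 1.4]
width: 41.2
grasp_force: 30.0
```

```bash
sed -i 's/range(3)/range(6)/' r.py; python3 r.py
```

```text
22.7 [576.721  53.24  135.098] xang 6.135118348992615 q6 1.790060093026038 w 41.69717667184616 30.000474750995636 F [0.276 2.265 2.641] M [ 0.444  0.118 -0.003] Mz [ 0.019 -0.018 -0.044 -0.008  0.01   0.021]
T6 [ 0.467  0.123  0.005 -0.009 -0.     0.005]
```

Emit:
{"op": "servo_tool", "data": {"plan": [[[1,0,0.008,0.002,0,0,0],[1,0.002,0.004,-0.0028,0,0,-0.8],[1,0.002,0.004,-0.0028,0,0,-0.8],[1,0.002,0.004,-0.0028,0,0,-0.8],[1,0,0,0,0,0,0]]]}}

```text
t: 23.12
ee_pos: [576.9, 53.7, 134.9]
orientation: [3.09, -0.563, -0.001]
ft_force: [-0.0, -0.1, 2.6]
width: 41.7
grasp_force: 30.0
```

```bash
python3 r.py
```

```text
23.4167 [576.885  53.751 134.907] xang 5.925602430209331 q6 2.0010298984089556 w 41.24452489597649 30.000648200511932 F [-1.294 -0.262  3.532] M [ 0.011  0.354 -0.041] Mz [-0.034 -0.09  -0.041 -0.044 -0.035  0.001]
T6 [ 0.419  0.079 -0.04  -0.049 -0.042 -0.031]
```

Emit:
{"op": "servo_tool", "data": {"plan": [[[1,-0.004,0,0.003,0,0,0],[1,0.002,0.004,-0.0028,0,0,-0.8],[1,0,0,0,0,0,0]]]}}

```text
t: 23.67
ee_pos: [576.9, 53.9, 134.9]
orientation: [3.069, -0.671, -0.0]
ft_force: [-0.9, -1.7, 3.5]
width: 41.6
grasp_force: 30.0
```

```bash
python3 r.py
```

```text
23.9667 [576.915  53.915 134.905] xang 5.85559048287731 q6 2.071315300306593 w 41.38933197229273 30.00045597553253 F [-1.504 -2.045  2.661] M [-0.298  0.413 -0.104] Mz [-0.094 -0.153 -0.146 -0.106 -0.054 -0.074]
T6 [ 0.316  0.021 -0.081 -0.089 -0.081 -0.072]
```

Contact found: the joint-6 torque went from about 0 to -0.04 to -0.08 N m over the last 4°, which suggests a nip of roughly 6–8 N. Releasing and withdrawing upward.

Emit:
{"op": "servo_tool", "data": {"plan": [[[-1,0,0,0,0,0,0],[-1,0,0,0,0,0,0],[-1,0,0,0,0,0,0],[-1,0,0,0,0,0,0],[-1,0,0,0,0,0,0]]]}}

```text
t: 24.38
ee_pos: [577.1, 54.2, 134.9]
orientation: [-3.07, 0.668, -0.0]
ft_force: [-0.3, -0.0, -0.3]
width: 71.7
grasp_force: 0.0
```

Emit:
{"op": "servo_tool", "data": {"plan": [[[-1,0,0,0,0,0,0],[-1,0,0,0.5,0,0,0],[-1,0,0,1,0,0,0],[-1,0,0,1,0,0,0],[-1,0,0,0.5,0,0,0]]]}}

```text
t: 24.8
ee_pos: [578.5, 54.2, 259.1]
orientation: [-3.068, 0.668, -0.007]
ft_force: [0.3, -0.1, 0.8]
width: 87.8
grasp_force: 0.0
```

Emit:
{"op": "servo_tool", "data": {"plan": [[[-1,-1,0,0.5,0,0,0],[-1,-1,0,0,0,0,0],[-1,-1,0,0,0,0,0],[-1,0,0,0,0,0,0],[-1,0,0,0,0,0,0]]]}}

```text
t: 25.22
ee_pos: [457.9, 54.1, 273.8]
orientation: [3.07, -0.668, -0.001]
ft_force: [-0.2, -1.1, 0.7]
width: 87.7
grasp_force: 0.0
```

Run:
```python
from h import *
o=readout.get_obs(); im=vision.get_image('scene'); print(o['t'],o['ee_pos'],o['ft_force'],o['width'])
cv2.imwrite('pics/s5.png',cv2.resize(im[190:290,270:400],None,fx=5,fy=5,interpolation=2)[:,:,::-1])
```

```text
25.2167 [457.89871053  54.06567566 273.78394284] [-0.23355313 -1.061618    0.66907232] 87.70889030807368
```

View pics/s5.png

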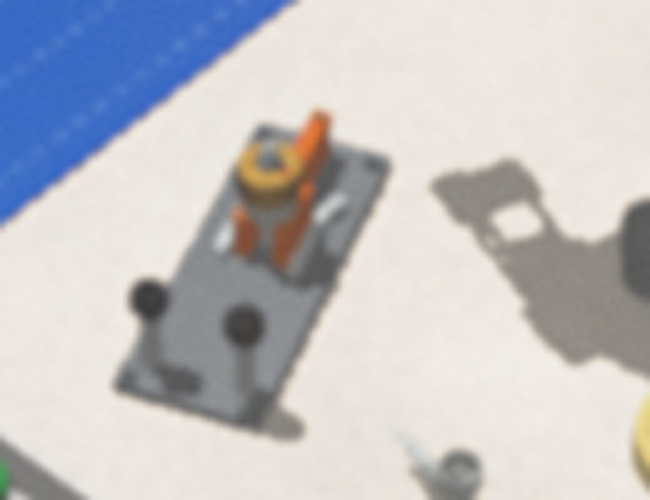

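The crop shows the collar's foot, at about (270,185), down on the gauge. The prongs straddle the post at (245,230)–(290,240), and the arm is clear. Handing in.

```bash
python3 -c "
from workcell import close_job
print(close_job())"
```

```text
the job is handed in; nothing more can be done
None
```

I handed the job in at about 25 s: the orange gauge is home against the post and the collar is turned down onto it. I estimate the nip at 6–8 N from wrist torque, since it can't be measured directly, and the hand-in gave no verdict.

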